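# Unbolt the station guard and hold it open at 60 degrees

## Robot

A 6-joint arm with a two-finger parallel gripper is mounted at the origin on a cart in front of the work surface, level with it; the furniture and walls round the work are solid. World frame = base frame: x ahead of the robot, y to its left, z up, the work surface at z = 0. Lengths are in m, angles in degrees, forces in N, time in s.
With the tool pointing down it reaches from about 0.275 to 0.725 m from the base axis. Payload 5.6 kg.
Tool frame: the origin (TCP) lies between the finger pads, 19 mm behind the fingertips; this is the grasp point; z points along the fingers, y is the line along which they close (so a half turn about z gives the same grasp; the last joint's range is limited). The gripper opens to 85 mm and grips with 20 to 120 N. Pads are 22 mm wide; open, the fingers measure 114 mm over their backs; the gripper's body (76 mm by 85 mm) begins 54 mm behind the grasp point. The pads swing forward as they close: fully open they stand 13 mm farther back than shut.
Start: joints at [87.812, 14.616, 6.199, 0, -81.583, -16.306], TCP at [0.174, 0.522, 0.25] pointing down, gripper open.
Joint ranges: [-168.99, 168.99], [-69.2, 112.95], [-62.41, 85.93], [-164.36, 98.24], [-168.68, -3.75], [-174.98, 174.98]. Speed limits (degrees/s): [147.25, 147.25, 180, 180, 180, 180].

## Interface

Orientations are given as [roll, pitch, yaw] about the fixed x, y, z axes, in that order (R = Rz(yaw) Ry(pitch) Rx(roll)).
In Python, from station import arm, viewer, order gives the robot as it stands.
- The arm moves only by the tool jog_arm, never from a script. Its arguments are lists of equal length, an entry for each row: "translation": the shift along the tool's x, y, z as a fraction of full scale, a list of three; "turn": the turn, a rotation vector about the tool's x, y, z as a fraction of full scale, a list of three; "jaw": the opening, from 0 (shut) to 1 (fully open). A call has 1 to 8 rows; each row shifts and turns the commanded pose from where the row before left it, along the tool's axes as they then stand; what a row does not reach is not made up. Full scale, the value 1, is 0.12 m for a shift and 30 degrees for a turn. A row lasts 1/12 s, in which the tool goes at most 41.7 mm and 7.16 degrees, less where a joint would pass 70% of its speed; a pose out of reach is approached as far as the arm can. A call with a number of a shift or a turn outside -1 to 1 is refused whole. A call with a gripper value outside its range is refused whole. The fingers move at their own pace and stop on an object; "newtons" is the grip in N (left out, the last holds). Time passes only in rows, so rows that do not move let the fingers close. It gives the time, the measured TCP pose, the force, the opening and the grip force at its end, in the units of the state.
- arm.read_state(): the state, without advancing time (a new reading comes with each control period).
- viewer.capture(name): name is "side" or "top" or "wrist"; returns (picture, depth): 420x560x3 uint8, blue, green, red; 420x560 float32, m along the optical axis (not along the pixel's ray), 0 where there is no reading.
- viewer.camera_model(name): a dict with "intrinsics" (3x3 intrinsics, pixels), "R" (3x3) and "t" (3): a world point X has camera coordinates R X + t; the wrist camera has in their place "tool_from_camera" (4x4, takes a point from camera to tool coordinates, whose origin is the TCP and whose axes are the flange's). Camera axes: x right, y down, z forward; pixel columns grow to the right and rows downward; lengths in m; the calibration is good to about 2 mm. A picture is of the moment at which its call begins: read the wrist's pose just before it. camera_model takes no time and is no camera call.
- order.close_job(): hands the job in; it is judged then, once.
Trained networks look in the newest picture that a camera, given by its name, has taken for a name from the list of things; names that differ only in an ending like _2 or _b are one class to them, and where a whole thing is asked for, a point or a joint stands for the part that bears it (a point fixed in the world has none). Each returns a list of dicts, best first, with "p" (0 to 1); they miss things now and then, are a little off and sometimes report something else, mostly with a low value. They report only what shows in the picture. A call takes as long as a camera call.
- viewer.recognise(label, camera): "location" ([x, y, z] in m, in world coordinates, good to about 4 mm: the middle of the surface that is visible of it).
- viewer.silhouettes(label, camera): "pixels" (420x560 bool, what is visible of it).
The state is a dict: "time_s": time; "joint_pos": joint angles; "dq": joint speeds; "effort": joint torques, N m; "tcp_pos": TCP position; "eef_rot": TCP orientation; "force": force on the tool from outside, world axes, zero at the start; "ft_torque": the same for the moment, N m; "gripper_width": finger opening in m; "grip_force": force on a finger pad.
Only numpy, scipy, OpenCV 4.12 (cv2) and the standard library are available. Lean on these libraries where they do the work, as an engineer would, in place of code of your own. Each camera call takes 0.05 s, during which the arm holds its last target. There are 200 camera calls.

## Task

The spring-closed guard on the checking station is bolted shut: push the bolt's knob to the left, out of its staple, until the bolt snaps past its detent and stays. Then take the guard by its bar handle, lift it and hold it open at 60 degrees from shut (give or take 5 degrees) so that the disc inside can be inspected. The program finishes while the gripper still holds the guard there; leave the loose parts round the station where they are.

Things in the scene. Friction and masses are not known exactly. Their poses are not given: they have to be found in the camera images.
- station: the checking station, fixed: aluminium base 126x96x12 mm, grey cheeks, a toothed disc on a nest inside, a grey slotted guard on top. Origin on the bench near the base's middle; x to its back (hinge side), y to its left. The hinge axis runs along y at x=+50, z=85 mm; the shut guard lies level, its sheet from z 83 to 87, x -52 to +48, 88 mm wide. A carton 250 mm tall stands on its left
- guard_hinge (a point): the middle of the guard's hinge axis, at the back of the station, 85 mm above the bench; the axis is level, along the station's y; the point's frame turns with the guard. Shelf fronts hang over the bench 25 to 95 mm behind this axis, from 390 mm up: keep the arm in front of them (with the guard open the gripper may lean back towards the robot)
- guard_bar (a point): middle of the guard's handle, a level round steel bar 12 mm thick, 86 mm long, parallel to the hinge, 145 mm from its axis, in the guard's plane beyond its front edge, on two 10 mm wide arms 38 mm either side of the middle. Shut: 85 mm above the bench; 37 mm of clear gap between bar and sheet, free space in front and at least 50 mm below
- guard (a joint): opening angle of the guard, rad: 0 shut (level), grows as the front edge rises up and back about the hinge, at most 1.75. A light spring and its weight (0.24 to 0.39 kg) always close it; lifting at the bar takes about 2 to 4 N. While the bolt is shot, the staple on the right cheek holds it down
- bolt_knob (a point): top of the bolt's upright knob, a 13 mm thick post 32 mm high on the flat bolt bar along the guard's front part, 33 mm in front of the station's origin. Shut: knob top 131.5 mm above the bench, bolt bar 99.5, two guide straps over it (39 mm left and right of the middle) 102.5; behind the bar, 11 to 33 mm left of the middle, a detent housing to 100 mm
- bolt (a joint): travel of the bolt, m: 0 shot (tongue 16 mm into the staple at the right; knob at the guard's middle), grows as it slides to the station's left (+y), 0.030 at the stop. Slides with under 2 N at first; from 0.013 a spring detent resists with up to about 7 N until 0.020, then it snaps on and rests beyond 0.026. The tongue leaves the staple at 0.016
- staple_lip (a point): middle of the top of the staple, the steel loop on the station's right cheek that the bolt's tongue enters; 106 mm above the bench, 30x12 mm (x, y), 55.5 mm right of the station's middle
- core_1: bystander: black fluted winding core standing upright, 62 mm flanges, 112 mm tall; origin at the centre of its underside
- star_disc_1: bystander: black toothed disc lying flat, 60 mm across, 9 mm thick; origin at the centre of its underside
- star_disc_2: bystander: black toothed disc lying flat, 64 mm across, 9 mm thick; origin at the centre of its underside
- stop_plate: bystander: steel plate with two holes lying flat, 40x64x12 mm; origin at the centre of its underside
- pliers: bystander: red pliers lying flat, 176x52x14 mm; origin at the centre of its underside
- nut_m16: bystander: steel hexagon nut lying flat in front of the station, 24x28x13 mm; origin at the centre of its underside

How it is judged:
By the outcome, as a careful person would: the job done as asked, in the order asked, and still so for the second after the job is handed in, while the arm keeps its last pose, push and grip.
It also fails if it takes over 45 s, if anything falls off the work surface, if the arm or the gripper's body presses on something with over 40 N, if the wrist force passes 120 N, or if a joint passes its speed limit or range.

## Working session

There is one attempt and no reset: what is moved stays moved. The work goes in short steps, Python scripts to look and compute and a tool call to move; the robot and the scene stay as the last step left them, time stands still between calls to the robot, and variables do not carry over. Pictures are saved under pics/ and viewed, at most 10 in all, crops included, and the job is handed in when it is done.

Besides the shell and the picture viewer there is one more tool, called as name(argument=value, ...), one argument or row to a line, values as JSON. jog_arm: Moves the arm, as the interface text tells. Its arguments: {"type":"object","properties":{"translation":{"type":"array","items":{"type":"array","items":{"type":"number","minimum":-1,"maximum":1}}},"turn":{"type":"array","items":{"type":"array","items":{"type":"number","minimum":-1,"maximum":1}}},"jaw":{"type":"array","items":{"type":"number"}},"newtons":{"type":"number"}},"required":["translation","turn","jaw"]}

```bash
mkdir -p pics; cat > h.py <<'E'
import numpy as np, cv2
from station import arm, viewer, order
from scipy.spatial.transform import Rotation as Ro
E
python3 - <<'E'
from h import *
s=arm.read_state(); print({k:np.round(v,3).tolist() for k,v in s.items()})
for c in("top","side"):
    p,d=viewer.capture(c); cv2.imwrite(f"pics/{c}1.png",p)
    m=viewer.camera_model(c); print(c,(-m["R"].T@m["t"]).round(3))
    for l in("station","guard_hinge","guard_bar","bolt_knob","staple_lip","nut_m16","core_1","pliers","stop_plate"):
        print(l,[(np.round(q["location"],3).tolist(),round(q["p"],2)) for q in viewer.recognise(l,c)[:2]])
print(viewer.camera_model("wrist"))
E
```

```text
{'time_s': 0.0, 'joint_pos': [87.812, 14.655, 6.131, -0.025, -81.585, -16.305], 'dq': [0.01, -0.019, 0.03, 0.004, -0.046, 0.053], 'effort': [-0.0, -38.663, 23.794, 5.365, -0.006, 0.0], 'tcp_pos': [0.174, 0.521, 0.249], 'eef_rot': [179.888, -0.006, -18.497], 'force': [0.902, -0.745, -0.319], 'ft_torque': [-0.016, 0.015, -0.024], 'grip_force': 0.0, 'gripper_width': 0.085}
top [ 0.425 -0.078  0.973]
station [([0.535, -0.044, 0.088], 0.67)]
guard_hinge [([0.536, -0.036, 0.087], 0.77), ([0.617, -0.182, 0.011], 0.54)]
guard_bar [([0.534, -0.031, 0.087], 0.71)]
bolt_knob [([0.522, -0.031, 0.105], 0.65)]
staple_lip [([0.522, -0.026, 0.097], 0.68), ([0.54, -0.05, 0.086], 0.66)]
nut_m16 [([0.492, 0.07, 0.011], 0.61)]
core_1 [([0.411, 0.11, 0.106], 0.81)]
pliers []
stop_plate []
side [-0.134 -0.138  0.702]
station [([0.517, -0.048, 0.083], 0.82), ([0.528, -0.03, 0.088], 0.27)]
guard_hinge [([0.531, -0.035, 0.089], 0.7)]
guard_bar [([0.53, -0.033, 0.088], 0.63)]
bolt_knob [([0.524, -0.019, 0.1], 0.73)]
staple_lip [([0.521, -0.044, 0.084], 0.72), ([0.372, -0.264, 0.014], 0.48)]
nut_m16 [([0.486, 0.07, 0.016], 0.66)]
core_1 [([0.398, 0.111, 0.074], 0.58), ([0.431, -0.295, 0.005], 0.34)]
pliers [([0.632, -0.202, 0.013], 0.69), ([0.52, -0.021, 0.102], 0.43)]
stop_plate [([0.372, -0.269, 0.012], 0.96)]
{'intrinsics': array([[322.13427524,   0.        , 272.46092833],
       [  0.        , 322.13427524, 214.66301256],
       [  0.        ,   0.        ,   1.        ]]), 'tool_from_camera': array([[-1.04422470e-04, -9.59070090e-01, -2.83168770e-01,
         7.17193954e-02],
       [ 9.99999517e-01, -3.76770762e-04,  9.07328689e-04,
         7.17244510e-04],
       [-9.76881521e-04, -2.83168539e-01,  9.59069666e-01,
        -1.24744803e-01],
       [ 0.00000000e+00,  0.00000000e+00,  0.00000000e+00,
         1.00000000e+00]])}
```

View pics/top1.png

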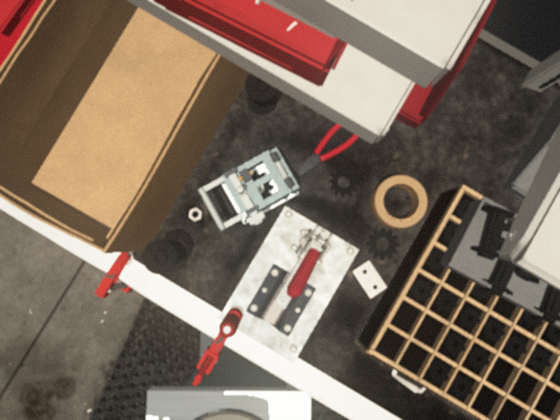

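View pics/side1.png

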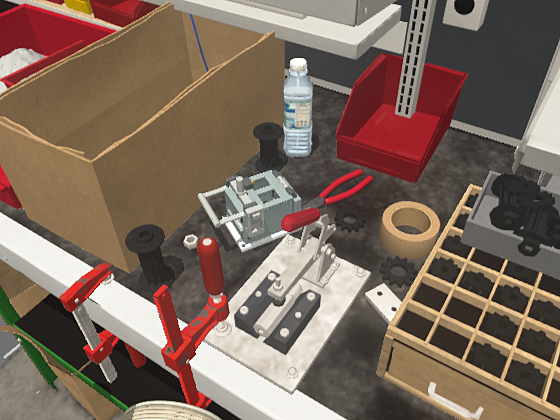

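The top view shows the station at about (250,190), with its bar handle on the left at about (215,205) and the nut at (195,214). The side view shows the knob at about (238,190) and a toggle clamp in front of the station. I'll zoom in next.

```bash
python3 - <<'E'
from h import *
a=cv2.imread("pics/top1.png")[135:245,180:320]; b=cv2.imread("pics/side1.png")[155:260,185:315]
a=cv2.resize(a,None,fx=4,fy=4,interpolation=cv2.INTER_CUBIC);b=cv2.resize(b,(560,452),interpolation=cv2.INTER_CUBIC)
cv2.imwrite("pics/crop_t.png",a);cv2.imwrite("pics/crop_s.png",b)
p,d=viewer.capture("top");m=viewer.camera_model("top");print(m)
def world(u,v,z):
    K=m["intrinsics"];r=m["R"].T@np.linalg.solve(K,[u,v,1]);c=-m["R"].T@m["t"];return c+r*(z-c[2])/r[2]
for uv in((0,0),(560,0),(0,420)):print(world(*uv,0.085).round(3))
print(d[150:235:6,195:305:8].round(3))
print(viewer.camera_model("side"))
E
```

```text
{'intrinsics': array([[488.92885777,   0.        , 279.64142026],
       [  0.        , 488.92885777, 215.01738369],
       [  0.        ,   0.        ,   1.        ]]), 'R': array([[ 0.01183585, -0.99978003,  0.01731457],
       [-0.99762418, -0.01298204, -0.06765693],
       [ 0.06786682, -0.01647266, -0.99755839]]), 't': array([-0.09981747,  0.48882174,  0.94010352])}
[0.879 0.431 0.085]
[ 0.901 -0.619  0.085]
[0.119 0.393 0.085]
[[0.879 0.953 0.98  0.98  0.982 0.984 0.978 0.986 0.98  0.985 0.905 0.984
  0.985 0.983]
 [0.906 0.983 0.979 0.981 0.982 0.982 0.985 0.98  0.892 0.895 0.893 0.985
  0.984 0.984]
 [0.936 0.98  0.98  0.979 0.979 0.981 0.982 0.893 0.893 0.893 0.895 0.907
  0.984 0.982]
 [0.972 0.978 0.976 0.979 0.98  0.876 0.891 0.944 0.967 0.894 0.893 0.892
  0.983 0.968]
 [0.977 0.978 0.979 0.975 0.872 0.891 0.879 0.884 0.968 0.891 0.892 0.884
  0.907 0.971]
 [0.979 0.976 0.981 0.889 0.892 0.876 0.878 0.891 0.889 0.892 0.891 0.892
  0.893 0.98 ]
 [0.978 0.975 0.888 0.978 0.889 0.878 0.888 0.89  0.89  0.942 0.966 0.889
  0.89  0.979]
 [0.974 0.887 0.974 0.974 0.962 0.888 0.
[... 345 characters left out ...]
73 0.975 0.889 0.875 0.868 0.974 0.972 0.96
  0.958 0.963]
 [0.971 0.972 0.971 0.879 0.885 0.888 0.958 0.866 0.873 0.972 0.974 0.961
  0.963 0.959]
 [0.969 0.971 0.97  0.884 0.97  0.971 0.969 0.972 0.974 0.971 0.96  0.961
  0.959 0.958]
 [0.968 0.971 0.971 0.972 0.969 0.97  0.972 0.971 0.97  0.972 0.956 0.956
  0.958 0.955]]
{'intrinsics': array([[511.72275125,   0.        , 279.6257292 ],
       [  0.        , 511.72275125, 207.88174397],
       [  0.        ,   0.        ,   1.        ]]), 'R': array([[ 0.05303295, -0.99839313, -0.01996661],
       [-0.6934277 , -0.02243107, -0.72017697],
       [ 0.71857187,  0.05203851, -0.69350304]]), 't': array([-0.11689589,  0.40978513,  0.58986744])}
```

View pics/crop_t.png

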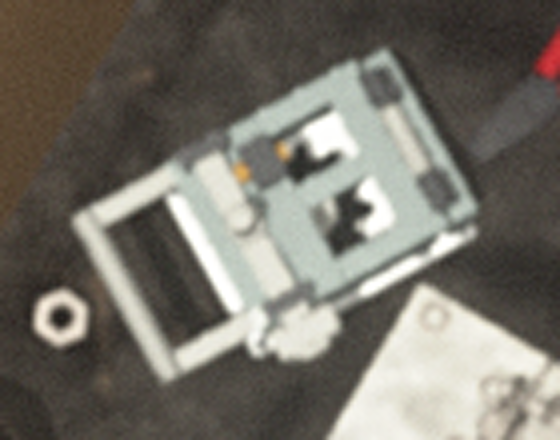

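View pics/crop_s.png

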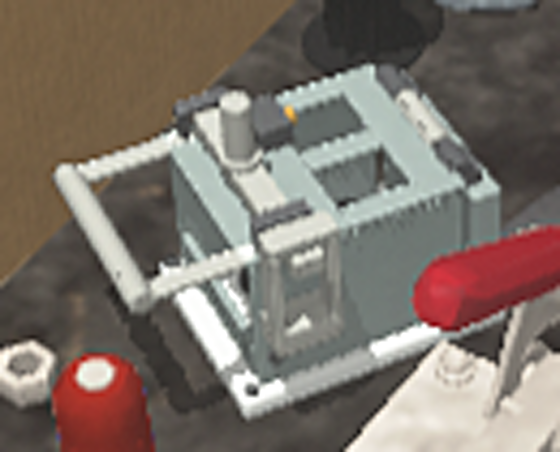

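The crops show the bar ends at top (200,190)/(222,229) and side (200,195)/(217,224). The knob top is at top (241,188) and side (240,179). Next I triangulate these points and check the clearances.

```bash
cat >> h.py <<'E'
def tri(ut,us):
    P=[];
    for c in("top","side"):
        m=viewer.camera_model(c);P.append(m["intrinsics"]@np.c_[m["R"],m["t"]])
    X=cv2.triangulatePoints(P[0],P[1],np.float64(ut),np.float64(us)).ravel();return X[:3]/X[3]
def cloud(c,d):
    m=viewer.camera_model(c);v,u=np.nonzero(d>0);z=d[v,u];K=m["intrinsics"]
    X=np.c_[(u-K[0,2])*z/K[0,0],(v-K[1,2])*z/K[1,1],z]
    return (X-m["t"])@m["R"],u,v
E
python3 - <<'E'
from h import *
t=lambda a,b:np.array([180+a/4,135+b/4]); s=lambda a,b:np.array([185+a/4.308,155+b/4.305])
L=tri(t(80,220),s(65,172));R=tri(t(168,375),s(138,298));k=tri(t(243,213),s(236,103))
print("bar",L,R,np.linalg.norm(L-R),(L+R)/2,"knob",k)
p,d=viewer.capture("top");X,u,v=cloud("top",d)
sel=(abs(X[:,2]-.087)<.012)&(u>195)&(u<305)&(v>140)&(v<235)
pts=X[sel]
q=(L-R)[:2];yaw=np.degrees(np.arctan2(-q[0],q[1]));print("bar yaw",yaw)
r=cv2.minAreaRect((pts[:,:2]*1000).astype(np.float32));print("rect",r,len(pts),pts[:,2].mean())
print("knob pts",X[(X[:,2]>.115)&(u>230)&(u<260)&(v>175)&(v<205)].mean(0))
p,ds=viewer.capture("side");Xs,us,vs=cloud("side",ds)
c,sn=np.cos(np.radians(yaw)),np.sin(np.radians(yaw))
ex=np.array([c,sn]);ey=np.array([-sn,c]);B=(L+R)[:2]/2;O=B+ex*.095
print("origin",O,"hinge",O+ex*.05)
for nm,Y,uu,vv in(("top",X,u,v),("side",Xs,us,vs)):
    a=(Y[:,:2]-O)@ex;b=(Y[:,:2]-O)@ey
    for x0 in(-.15,-.1,-.05,0,.05,.1):
        m=(abs(a-x0)<.025)&(b>.06)&(b<.35)&(Y[:,2]>.05)&(Y[:,2]<.27)
        if m.any(): print(nm,x0,"carton min y",np.percentile(b[m],1).round(3),Y[m][b[m].argmin()].round(3))
    m=(Y[:,2]>.3)&(Y[:,2]<.6)&(abs(b)<.15)&(a>-.1)&(a<.3)
    if m.any(): print(nm,"shelf min x",a[m].min(),Y[m][a[m].argmin()])
for n,(c2,b2) in {"core":((.405,.11),0),"nut":((.489,.07),0)}.items():print(n,(np.array(c2)-O)@ex,(np.array(c2)-O)@ey)
E
```

```text
bar [0.5286928  0.05148715 0.09026335] [0.45901529 0.01096881 0.08861481] 0.08061891369274389 [0.49385405 0.03122798 0.08943908] knob [ 0.52783219 -0.02360139  0.13047416]
bar yaw -59.82146389431018
rect ((556.2109985351562, -21.65496826171875), (183.57052612304688, 165.4376983642578), 29.658658981323242) 2658 0.08765576978916956
knob pts [ 0.52536816 -0.02227769  0.13036737]
origin [ 0.54161018 -0.05089602] hinge [ 0.56674499 -0.09411918]
top -0.15 carton min y 0.06 [0.521 0.104 0.149]
top -0.1 carton min y 0.072 [0.541 0.092 0.176]
top -0.05 carton min y 0.102 [0.592 0.064 0.165]
top 0 carton min y 0.133 [0.643 0.037 0.131]
top 0.05 carton min y 0.14 [ 0.694 -0.048  0.091]
top 0.1 carton min y 0.126 [ 0.695 -0.065  0.09 ]
top shelf min x 0.007308732331711845 [0.67246899 0.01674536 0.49592372]
side -0.15 carton min y 0.06 [0.518 0.109 0.174]
side -0.1 carton min y 0.073 [0.54  0.093 0.187]
side -0.05 carton min y 0.103 [0.591 0.064 0.124]
side 0 carton min y 0.133 [0.642 0.036 0.196]
side 0.05 carton min y 0.15 [ 0.694 -0.045  0.093]
side 0.1 carton min y 0.13 [ 0.695 -0.065  0.093]
side shelf min x 0.04446954561055982 [ 0.64152664 -0.04423516  0.39114123]
core -0.20776209984193572 -0.037212661807994055
nut -0.13095709682282872 0.015294399728859862
```

```bash
cat >> h.py <<'E'
O=np.array([.5405,-.0505]);ex=np.array([.5,-.866]);ey=np.array([.866,.5])
def st(x,y,z): return np.r_[O+x*ex+y*ey,z]
def plan(p0,r0,p1,rv,n):
    """rv: world rotation vector deg; prints rows of (translation, turn)"""
    R0=Ro.from_euler("xyz",r0,degrees=True);p0=np.array(p0);T=[];W=[]
    for i in range(n):
        Ra=Ro.from_rotvec(np.radians(rv)*i/n)*R0;Rb=Ro.from_rotvec(np.radians(rv)*(i+1)/n)*R0
        T.append((Ra.inv().apply((np.array(p1)-p0)/n)/.12).round(3).tolist())
        W.append((np.degrees((Ra.inv()*Rb).as_rotvec())/30).round(3).tolist())
    for i in range(0,n,8): print("T",T[i:i+8],"\nW",W[i:i+8])
def cur(): s=arm.read_state();return s["tcp_pos"],s["eef_rot"]
E
python3 - <<'E'
from h import *
p,r=cur();up=np.array(p)+[0,0,.11]
plan(p,r,up,[0,0,0],4)
t=st(-.033,-.03,.36);print(t);plan(up,r,t,[0,0,-131.5],24)
E
```

```text
T [[0.0, 0.0, -0.229], [0.0, 0.0, -0.229], [0.0, 0.0, -0.229], [0.0, 0.0, -0.229]] 
W [[0.0, 0.0, 0.0], [0.0, 0.0, 0.0], [0.0, 0.0, 0.0], [0.0, 0.0, 0.0]]
[ 0.49802  -0.036922  0.36    ]
T [[0.168, 0.148, -0.0], [0.181, 0.132, -0.0], [0.193, 0.114, -0.0], [0.203, 0.095, -0.0], [0.211, 0.075, -0.0], [0.217, 0.054, -0.0], [0.222, 0.033, -0.0], [0.224, 0.012, -0.0]] 
W [[-0.0, -0.0, 0.183], [-0.0, -0.0, 0.183], [-0.0, -0.0, 0.183], [-0.0, -0.0, 0.183], [-0.0, -0.0, 0.183], [-0.0, -0.0, 0.183], [-0.0, -0.0, 0.183], [-0.0, -0.0, 0.183]]
T [[0.224, -0.009, -0.0], [0.222, -0.031, -0.0], [0.218, -0.052, -0.0], [0.212, -0.072, -0.0], [0.204, -0.092, -0.0], [0.194, -0.111, -0.0], [0.183, -0.129, -0.0], [0.17, -0.146, -0.0]] 
W [[-0.0, -0.0, 0.183], [-0.0, -0.0, 0.183], [-0.0, -0.0, 0.183], [-0.0, -0.0, 0.183], [-0.0, -0.0, 0.183], [-0.0, -0.0, 0.183], [-0.0, -0.0, 0.183], [-0.0, -0.0, 0.183]]
T [[0.155, -0.162, -0.0], [0.139, -0.176, -0.0], [0.121, -0.188, -0.0], [0.103, -0.199, -0.0], [0.083, -0.208, -0.0], [0.063, -0.215, -0.0], [0.042, -0.22, -0.0], [0.021, -0.223, -0.0]] 
W [[-0.0, -0.0, 0.183], [-0.0, -0.0, 0.183], [-0.0, -0.0, 0.183], [-0.0, -0.0, 0.183], [-0.0, -0.0, 0.183], [-0.0, -0.0, 0.183], [-0.0, -0.0, 0.183], [-0.0, -0.0, 0.183]]
```

jog_arm(
  translation=[
    [0,0,-0.23],
    [0,0,-0.23],
    [0,0,-0.23],
    [0,0,-0.23],
  ],
  turn=[
    [0,0,0],
    [0,0,0],
    [0,0,0],
    [0,0,0],
  ],
  jaw=[0,0,0,0],
  newtons=30,
)

```text
time_s: 1.48
tcp_pos: [0.1745, 0.5213, 0.3618]
eef_rot: [-180.0, -0.0, -18.5]
force: [0.2, 1.1, 0.2]
gripper_width: 0.0389
grip_force: 0.0
```

jog_arm(
  translation=[
    [0.17,0.15,0],
    [0.18,0.13,0],
    [0.19,0.115,0],
    [0.2,0.095,0],
    [0.21,0.075,0],
    [0.22,0.055,0],
    [0.22,0.035,0],
    [0.225,0.01,0],
  ],
  turn=[
    [0,0,0.183],
    [0,0,0.183],
    [0,0,0.183],
    [0,0,0.183],
    [0,0,0.183],
    [0,0,0.183],
    [0,0,0.183],
    [0,0,0.183],
  ],
  jaw=[0,0,0,0,0,0,0,0],
)

```text
time_s: 2.15
tcp_pos: [0.2819, 0.3341, 0.3606]
eef_rot: [-180.0, 0.0, -62.7]
force: [1.0, -0.3, -0.0]
gripper_width: 0.0002
grip_force: 0.0
```

jog_arm(
  translation=[
    [0.225,-0.01,0],
    [0.22,-0.03,0],
    [0.22,-0.05,0],
    [0.21,-0.07,0],
    [0.205,-0.09,0],
    [0.195,-0.11,0],
    [0.185,-0.13,0],
    [0.17,-0.145,0],
  ],
  turn=[
    [0,0,0.183],
    [0,0,0.183],
    [0,0,0.183],
    [0,0,0.183],
    [0,0,0.183],
    [0,0,0.183],
    [0,0,0.183],
    [0,0,0.183],
  ],
  jaw=[0,0,0,0,0,0,0,0],
)

```text
time_s: 2.82
tcp_pos: [0.3882, 0.1472, 0.3606]
eef_rot: [-180.0, 0.0, -106.6]
force: [0.5, 0.3, 0.8]
gripper_width: -0.0005
grip_force: 0.0
```

jog_arm(
  translation=[
    [0.155,-0.16,0],
    [0.14,-0.175,0],
    [0.12,-0.19,0],
    [0.1,-0.2,0],
    [0.085,-0.21,0],
    [0.065,-0.215,0],
    [0.04,-0.22,0],
    [0.02,-0.225,0],
  ],
  turn=[
    [0,0,0.183],
    [0,0,0.183],
    [0,0,0.183],
    [0,0,0.183],
    [0,0,0.183],
    [0,0,0.183],
    [0,0,0.183],
    [0,0,0.183],
  ],
  jaw=[0,0,0,0,0,0,0,0],
)

```text
time_s: 3.48
tcp_pos: [0.496, -0.0394, 0.3605]
eef_rot: [-180.0, 0.0, -150.5]
force: [1.0, 0.2, 0.6]
gripper_width: -0.0
grip_force: 0.0
```

```bash
cat >> h.py <<'E'
def wcloud(d,pose):
    m=viewer.camera_model("wrist");v,u=np.nonzero(d>0);z=d[v,u];K=m["intrinsics"]
    X=np.c_[(u-K[0,2])*z/K[0,0],(v-K[1,2])*z/K[1,1],z];T=m["tool_from_camera"]
    X=X@T[:3,:3].T+T[:3,3];R=Ro.from_euler("xyz",pose[1],degrees=True)
    return R.apply(X)+np.array(pose[0]),u,v
def tost(X): return np.c_[(X[:,:2]-O)@ex,(X[:,:2]-O)@ey,X[:,2]]
E
python3 - <<'E'
from h import *
c=cur();p,d=viewer.capture("wrist");cv2.imwrite("pics/w1.png",p)
X,u,v=wcloud(d,c);S=tost(X)
def box(a,b,e,f,g,h): return (S[:,0]>a)&(S[:,0]<b)&(S[:,1]>e)&(S[:,1]<f)&(S[:,2]>g)&(S[:,2]<h)
m=box(-.07,.0,-.03,.03,.118,.15);print("knob",m.sum(),S[m].min(0),S[m].max(0),np.median(S[m],0))
m=box(-.11,-.08,-.06,.06,.07,.11);print("bar",m.sum(),S[m].min(0),S[m].max(0),S[m].mean(0))
for y in(-.025,0,.025):
    q=m&(abs(S[:,1]-y)<.006);print(y,S[q].mean(0) if q.any() else 0)
m=box(-.06,0,-.075,-.045,.095,.12);print("staple",m.sum(),S[m].min(0),S[m].max(0),S[m].mean(0))
print([(q["location"],q["p"]) for q in viewer.recognise("bolt_knob","wrist")])
E
```

```text
knob 119 [-0.03514737 -0.00500171  0.11827841] [-0.02337252  0.00720784  0.13333658] [-0.02931264 -0.00015477  0.1314229 ]
bar 670 [-0.09743492 -0.0420197   0.08375699] [-0.08041576  0.04382129  0.09267639] [-0.09001382 -0.00109556  0.08944108]
-0.025 [-0.09053745 -0.02483191  0.0896913 ]
0 [-0.09064082 -0.0002299   0.08956246]
0.025 [-0.09060174  0.02497135  0.08984056]
staple 335 [-0.04394457 -0.06410723  0.09513667] [-0.01436716 -0.04534081  0.10853504] [-0.02938717 -0.05485846  0.10515238]
[([0.5209, -0.0308, 0.0966], 0.63)]
```

View pics/w1.png

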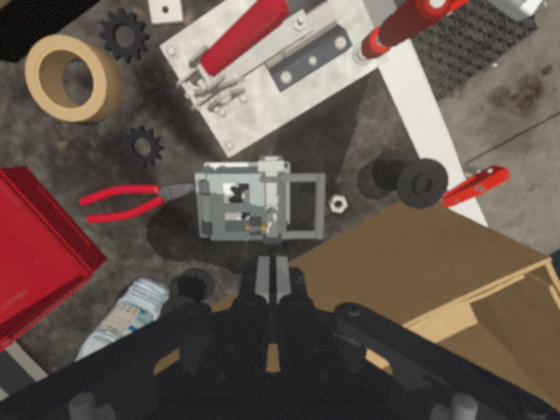

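The wrist view shows the station square to the tool: knob at about (270,215), bar at (320,205), and nothing in the way. The origin moves 3.5 mm along the station's x.

```bash
sed -i 's/^O=np.array.*;ex=/O=np.array([.5422,-.0535]);ex=/' h.py; python3 - <<'E'
from h import *
p,r=cur();a=st(-.033,-.033,p[2]);b=st(-.033,-.033,.130);print(a,b)
plan(p,r,a,[0,0,.5],1);plan(a,[180,0,-150],b,[0,0,0],8)
E
```

```text
[ 0.497122   -0.041422    0.35939598] [ 0.497122 -0.041422  0.13    ]
T [[-0.001, -0.008, -0.0]] 
W [[0.0, -0.0, -0.017]]
T [[0.0, -0.0, 0.239], [0.0, -0.0, 0.239], [0.0, -0.0, 0.239], [0.0, -0.0, 0.239], [0.0, -0.0, 0.239], [0.0, -0.0, 0.239], [0.0, -0.0, 0.239], [0.0, -0.0, 0.239]] 
W [[0.0, 0.0, 0.0], [0.0, 0.0, 0.0], [0.0, 0.0, 0.0], [0.0, 0.0, 0.0], [0.0, 0.0, 0.0], [0.0, 0.0, 0.0], [0.0, 0.0, 0.0], [0.0, 0.0, 0.0]]
```

jog_arm(
  translation=[
    [0,-0.01,0.24],
    [0,0,0.24],
    [0,0,0.24],
    [0,0,0.24],
    [0,0,0.24],
    [0,0,0.24],
    [0,0,0.24],
    [0,0,0.12],
  ],
  turn=[
    [0,0,-0.017],
    [0,0,0],
    [0,0,0],
    [0,0,0],
    [0,0,0],
    [0,0,0],
    [0,0,0],
    [0,0,0],
  ],
  jaw=[0,0,0,0,0,0,0,0],
)

```text
time_s: 4.25
tcp_pos: [0.494, -0.0388, 0.1411]
eef_rot: [179.9, -0.2, -149.7]
force: [-0.9, -0.1, -0.2]
gripper_width: -0.0001
grip_force: 0.0
```

jog_arm(
  translation=[
    [0,0,0.05],
    [0,0,0.05],
    [0,0,0],
    [0,0,0],
  ],
  turn=[
    [0,0,0],
    [0,0,0],
    [0,0,0],
    [0,0,0],
  ],
  jaw=[0,0,0,0],
)

```text
time_s: 4.58
tcp_pos: [0.4968, -0.039, 0.1334]
eef_rot: [-180.0, 0.1, -149.7]
force: [0.3, 0.2, 0.9]
gripper_width: -0.0
grip_force: 0.0
```

jog_arm(
  translation=[
    [0,-0.015,0.03],
    [-0.05,0,0],
    [-0.05,0,0],
    [-0.05,0,0],
    [-0.04,0,0],
    [-0.03,0,0],
    [-0.03,0,0],
    [0,0,0],
  ],
  turn=[
    [0,0,0],
    [0,0,0],
    [0,0,0],
    [0,0,0],
    [0,0,0],
    [0,0,0],
    [0,0,0],
    [0,0,0],
  ],
  jaw=[0,0,0,0,0,0,0,0],
)

```text
time_s: 5.25
tcp_pos: [0.5237, -0.0252, 0.1287]
eef_rot: [-180.0, 0.0, -149.7]
force: [-0.7, -1.2, -0.3]
gripper_width: 0.0002
grip_force: 0.3
```

```bash
cat > look.py <<'E'
from h import *
c=cur();print("tcp st",tost(np.array([c[0]])))
for n in("top","side"):
    p,d=viewer.capture(n);X,u,v=cloud(n,d);S=tost(X)
    m=(S[:,0]>-.05)&(S[:,0]<-.02)&(abs(S[:,1])<.06)&(S[:,2]>.09)&(S[:,2]<.135)
    print(n,m.sum())
    q=p[150:240,185:315];cv2.imwrite(f"pics/l_{n}.png",cv2.resize(q,None,fx=3,fy=3,interpolation=cv2.INTER_CUBIC))
a=cv2.imread("pics/l_top.png");b=cv2.imread("pics/l_side.png");import time
cv2.imwrite(f"pics/push_{int(time.time())}.png",np.hstack([a,b]))
E
python3 look.py; ls pics/push*
```

```text
tcp st [[-0.03373596 -0.00186011  0.12870416]]
top 224
side 586
pics/push_1796215326.png
```

jog_arm(
  translation=[
    [-0.02,0,0],
    [-0.02,0,0],
    [0,0,0],
  ],
  turn=[
    [0,0,0],
    [0,0,0],
    [0,0,0],
  ],
  jaw=[0,0,0],
)

```text
time_s: 5.6
tcp_pos: [0.5248, -0.0243, 0.1284]
eef_rot: [179.9, -0.3, -149.8]
force: [-7.5, -2.9, 5.5]
gripper_width: 0.0002
grip_force: 4.4
```

jog_arm(
  translation=[
    [-0.02,0,0],
    [-0.02,0,0],
    [0,0,0],
  ],
  turn=[
    [0,0,0],
    [0,0,0],
    [0,0,0],
  ],
  jaw=[0,0,0],
)

```text
time_s: 5.85
tcp_pos: [0.5309, -0.0209, 0.1287]
eef_rot: [180.0, -0.0, -149.8]
force: [-1.0, 0.5, -0.1]
gripper_width: 0.0003
grip_force: 0.3
```

jog_arm(
  translation=[
    [-0.015,0,0],
    [0,0,0],
    [0.05,0,0],
    [0.1,0,0],
    [0,0,-0.25],
    [0,0,-0.3],
    [0,0,-0.3],
    [0,0,-0.2],
  ],
  turn=[
    [0,0,0],
    [0,0,0],
    [0,0,0],
    [0,0,0],
    [0,0,0],
    [0,0,0],
    [0,0,0],
    [0,0,0],
  ],
  jaw=[0,0,0,0,0,0,0,0],
)

```text
time_s: 6.52
tcp_pos: [0.518, -0.0291, 0.2587]
eef_rot: [-179.9, 0.3, -149.7]
force: [0.7, -0.0, 0.1]
gripper_width: 0.0003
grip_force: 0.0
```

jog_arm(
  translation=[
    [0.2,0,0],
    [0.2,0,0],
    [0,0,0],
    [0,0,0],
    [0,0,0],
  ],
  turn=[
    [0,0,0],
    [0,0,0],
    [0,0,0],
    [0,0,0],
    [0,0,0],
  ],
  jaw=[0.6,0.6,0.6,0.6,0.6],
)

```text
time_s: 6.93
tcp_pos: [0.476, -0.053, 0.2549]
eef_rot: [-180.0, 0.1, -149.7]
force: [0.2, 0.7, 1.1]
gripper_width: 0.0513
grip_force: 0.0
```

```bash
python3 - <<'E'
from h import *
c=cur();p,d=viewer.capture("wrist");print(c,arm.read_state()["gripper_width"])
X,u,v=wcloud(d,c);S=tost(X)
def box(a,b,e,f,g,h): return (S[:,0]>a)&(S[:,0]<b)&(S[:,1]>e)&(S[:,1]<f)&(S[:,2]>g)&(S[:,2]<h)
for zz in(.105,.118):
    m=box(-.05,-.015,-.04,.045,zz,.14);print("knob",m.sum(),S[m].min(0),S[m].max(0),np.median(S[m],0))
m=box(-.115,-.08,-.06,.06,.07,.11);print("bar",m.sum(),S[m].min(0),S[m].max(0),S[m].mean(0))
p2,_=viewer.capture("top");q=cv2.resize(p2[135:245,180:320],None,fx=2.8,fy=2.8,interpolation=cv2.INTER_CUBIC)
w=cv2.resize(p[100:300,160:420],(400,308));cv2.imwrite("pics/after.png",np.hstack([q[:308],w[:, :]]) )
t=st(-.0955,-.012,.25);print(t);plan(c[0],c[1],t,[0,0,-.2],5)
E
```

```text
(array([ 0.47604149, -0.05297253,  0.25490998]), array([-1.79992018e+02,  5.65499296e-02, -1.49749926e+02])) 0.051013640636277696
knob 348 [-0.03953259  0.01873779  0.10526978] [-0.02658289  0.03184694  0.13314109] [-0.03304105  0.02214567  0.12719337]
knob 253 [-0.03941592  0.01912016  0.11801442] [-0.02662459  0.03184694  0.13314109] [-0.03304284  0.02290859  0.13095105]
bar 694 [-0.10084888 -0.04191186  0.08353933] [-0.08007587  0.0435203   0.09278786] [-0.09148666 -0.01803518  0.08897733]
[0.484058 0.023203 0.25    ]
T [[-0.075, 0.103, 0.008], [-0.075, 0.103, 0.008], [-0.075, 0.103, 0.008], [-0.075, 0.103, 0.008], [-0.075, 0.103, 0.008]] 
W [[0.0, 0.0, 0.001], [0.0, 0.0, 0.001], [0.0, 0.0, 0.001], [0.0, 0.0, 0.001], [0.0, 0.0, 0.001]]
```

View pics/after.png

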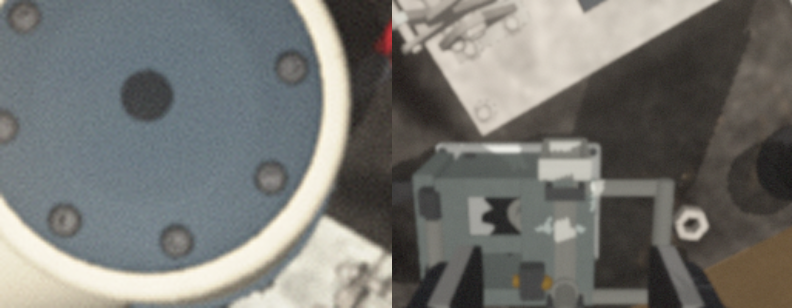

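The knob now sits at y of about 25 mm: the resistance peaked near 8 N and then let go, so the bolt snapped. That's close to the 26 mm rest position, so I'll push again towards the stop to be sure.

jog_arm(
  translation=[
    [-0.15,0,0],
    [-0.15,0,0],
    [-0.13,0,0],
    [0,0,0.25],
    [0,0,0.3],
    [0,0,0.3],
    [0,0,0.2],
    [0,0,0],
  ],
  turn=[
    [0,0,0],
    [0,0,0],
    [0,0,0],
    [0,0,0],
    [0,0,0],
    [0,0,0],
    [0,0,0],
    [0,0,0],
  ],
  jaw=[0,0,0,0,0,0,0,0],
)

```text
time_s: 7.7
tcp_pos: [0.517, -0.027, 0.1229]
eef_rot: [179.7, -0.6, -149.8]
force: [0.2, 0.2, -0.6]
gripper_width: -0.0003
grip_force: 0.0
```

jog_arm(
  translation=[
    [-0.03,0,0],
    [-0.02,0,0],
    [0,0,0],
    [0,0,0],
  ],
  turn=[
    [0,0,0],
    [0,0,0],
    [0,0,0],
    [0,0,0],
  ],
  jaw=[0,0,0,0],
)

```text
time_s: 8.03
tcp_pos: [0.527, -0.0237, 0.1306]
eef_rot: [-179.9, 0.2, -149.7]
force: [0.9, -0.0, -0.6]
gripper_width: 0.0002
grip_force: 0.0
```

```bash
python3 -c "
from h import *
print(tost(np.array([cur()[0]])))"
```

```text
[[-0.03338423  0.0016917   0.13061713]]
```

Now at y=1.7 mm; continue 6 to 11 mm, watching the force.

jog_arm(
  translation=[
    [-0.03,0,0],
    [-0.03,0,0],
    [0,0,0],
    [0,0,0],
  ],
  turn=[
    [0,0,0],
    [0,0,0],
    [0,0,0],
    [0,0,0],
  ],
  jaw=[0,0,0,0],
)

```text
time_s: 8.37
tcp_pos: [0.532, -0.0203, 0.1289]
eef_rot: [-180.0, 0.0, -149.7]
force: [-0.2, -0.7, 0.3]
gripper_width: -0.0002
grip_force: 0.0
```

jog_arm(
  translation=[
    [-0.02,0,0],
    [0,0,0],
    [0,0,0],
  ],
  turn=[
    [0,0,0],
    [0,0,0],
    [0,0,0],
  ],
  jaw=[0,0,0],
)

```text
time_s: 8.62
tcp_pos: [0.5339, -0.0192, 0.1287]
eef_rot: [180.0, -0.0, -149.7]
force: [0.1, -0.7, -0.9]
gripper_width: 0.0005
grip_force: 0.0
```

The finger at y=10 mm meets no force, so the knob rests at 27.5 mm or more and the bolt is home. Next I go above the bar.

jog_arm(
  translation=[
    [0.08,0,0],
    [0.1,0,0],
    [0,0,-0.3],
    [0,0,-0.3],
    [0,0,-0.3],
    [0,0.17,0],
    [0,0.17,0],
    [0,0.17,0],
  ],
  turn=[
    [0,0,0],
    [0,0,0],
    [0,0,0],
    [0,0,0],
    [0,0,0],
    [0,0,0],
    [0,0,0],
    [0,0,0],
  ],
  jaw=[0,0,0,0,0,0.45,0.45,0.45],
)

```text
time_s: 9.28
tcp_pos: [0.4835, 0.0228, 0.2373]
eef_rot: [180.0, 0.1, -149.8]
force: [-0.1, 0.1, -0.4]
gripper_width: 0.0358
grip_force: 0.0
```

jog_arm(
  translation=[
    [0,0,0],
    [0,0,0],
    [0,0,0],
    [0,0,0],
  ],
  turn=[
    [0,0,0],
    [0,0,0],
    [0,0,0],
    [0,0,0],
  ],
  jaw=[0.45,0.45,0.45,0.45],
)

```text
time_s: 9.62
tcp_pos: [0.4843, 0.0221, 0.2366]
eef_rot: [-180.0, -0.0, -149.8]
force: [-0.6, -0.4, -0.5]
gripper_width: 0.0386
grip_force: 0.0
```

```bash
python3 - <<'E'
from h import *
c=cur();p,d=viewer.capture("wrist");X,u,v=wcloud(d,c);S=tost(X)
print(tost(np.array([c[0]])),arm.read_state()["gripper_width"])
for y in(-.03,-.02,-.01,0,.01):
    m=(S[:,0]>-.115)&(S[:,0]<-.075)&(abs(S[:,1]-y)<.005)&(S[:,2]>.078)&(S[:,2]<.1)
    if m.any(): print(y,m.sum(),S[m].min(0).round(4),S[m].max(0).round(4))
m=(abs(S[:,0]+.033)<.02)&(S[:,1]>-.03)&(S[:,1]<.06)&(S[:,2]>.118)&(S[:,2]<.14)
if m.any(): print("knob",m.sum(),S[m].min(0),S[m].max(0))
E
```

```text
[[-0.09444015 -0.0123138   0.23664059]] 0.0386331993314329
-0.03 216 [-0.1005 -0.035   0.0856] [-0.0753 -0.0252  0.0928]
-0.02 159 [-0.1006 -0.0249  0.0846] [-0.0892 -0.0151  0.0928]
-0.01 152 [-0.1007 -0.015   0.0852] [-0.0891 -0.005   0.0923]
0 151 [-0.1008 -0.0049  0.0851] [-0.0891  0.0049  0.093 ]
0.01 146 [-0.1009  0.005   0.0843] [-0.0891  0.0149  0.0922]
knob 284 [-0.03977546  0.02034401  0.11801764] [-0.02703614  0.03326289  0.13346286]
```

jog_arm(
  translation=[
    [0,0.004,0.2],
    [0,0,0.2],
    [0,0,0.2],
    [0,0,0.2],
    [0,0,0.2],
    [0,0,0.15],
    [0,0,0.1],
    [0,0,0],
  ],
  turn=[
    [0,0,0],
    [0,0,0],
    [0,0,0],
    [0,0,0],
    [0,0,0],
    [0,0,0],
    [0,0,0],
    [0,0,0],
  ],
  jaw=[0.45,0.45,0.45,0.45,0.45,0.45,0.45,0.45],
)

```text
time_s: 10.33
tcp_pos: [0.4823, 0.0221, 0.0839]
eef_rot: [179.9, -0.3, -149.8]
force: [-0.3, 0.4, 0.1]
gripper_width: 0.0386
grip_force: 0.0
```

jog_arm(
  translation=[
    [0,0,0],
    [0,0,0],
    [0,0,0],
    [0,0,0],
    [0,0,0],
    [0,0,0],
  ],
  turn=[
    [0,0,0],
    [0,0,0],
    [0,0,0],
    [0,0,0],
    [0,0,0],
    [0,0,0],
  ],
  jaw=[0.45,0,0,0,0,0],
  newtons=30,
)

```text
time_s: 10.83
tcp_pos: [0.4849, 0.0233, 0.0877]
eef_rot: [-180.0, 0.1, -149.7]
force: [0.7, 1.4, 2.8]
gripper_width: 0.0109
grip_force: 29.4
```

```bash
python3 - <<'E'
from h import *
c=cur();s=arm.read_state();print(tost(np.array([c[0]])),c[1],s["gripper_width"],s["grip_force"],s["force"],s["joint_pos"])
p0=np.array(c[0]);r=.145
R=Ro.from_euler("xyz",c[1],degrees=True)
prev=p0
for a in range(5,66,5):
    t=np.radians(a);q=p0+np.r_[ex*r*(1-np.cos(t)),r*np.sin(t)]
    print(a,q.round(3),(R.inv().apply(q-prev)/.12).round(3));prev=q
E
```

```text
[[-0.09522282 -0.01123935  0.08765468]] [-1.79962719e+02  1.18920591e-01 -1.49727802e+02] 0.010885688618127417 29.364587366580963 [0.66262308 1.43065409 2.82357041] [ 2.13172164e+01  1.40010614e+01 -1.97065963e+01  2.20492764e-02
 -5.61690700e+01 -8.10573136e+01]
5 [0.485 0.023 0.1  ] [-0.    -0.005 -0.105]
10 [0.486 0.021 0.113] [-0.    -0.014 -0.105]
15 [0.487 0.019 0.125] [-0.    -0.023 -0.103]
20 [0.489 0.016 0.137] [-0.    -0.032 -0.101]
25 [0.492 0.012 0.149] [-0.    -0.04  -0.097]
30 [0.495 0.007 0.16 ] [ 0.    -0.049 -0.093]
35 [0.498 0.001 0.171] [ 0.    -0.057 -0.089]
40 [ 0.502 -0.006  0.181] [ 0.    -0.064 -0.084]
45 [ 0.506 -0.013  0.19 ] [ 0.    -0.071 -0.078]
50 [ 0.511 -0.022  0.199] [ 0.    -0.078 -0.071]
55 [ 0.516 -0.03   0.206] [ 0.    -0.084 -0.064]
60 [ 0.521 -0.039  0.213] [ 0.    -0.089 -0.057]
65 [ 0.527 -0.049  0.219] [ 0.    -0.094 -0.049]
```

jog_arm(
  translation=[
    [0,-0.005,-0.105],
    [0,-0.014,-0.105],
    [0,-0.023,-0.103],
    [0,-0.032,-0.101],
    [0,0,0],
  ],
  turn=[
    [0,0,0],
    [0,0,0],
    [0,0,0],
    [0,0,0],
    [0,0,0],
  ],
  jaw=[0,0,0,0,0],
)

```text
time_s: 11.25
tcp_pos: [0.4888, 0.0164, 0.1378]
eef_rot: [179.9, 0.1, -149.8]
force: [-0.4, 5.6, -2.8]
gripper_width: 0.0104
grip_force: 29.4
```

jog_arm(
  translation=[
    [0,-0.04,-0.097],
    [0,-0.049,-0.093],
    [0,-0.057,-0.089],
    [0,-0.064,-0.084],
    [0,0,0],
    [0,0,0],
  ],
  turn=[
    [0,0,0],
    [0,0,0],
    [0,0,0],
    [0,0,0],
    [0,0,0],
    [0,0,0],
  ],
  jaw=[0,0,0,0,0,0],
)

```text
time_s: 11.75
tcp_pos: [0.5, -0.0027, 0.1802]
eef_rot: [179.6, 0.2, -149.8]
force: [-9.1, 17.0, 9.6]
gripper_width: 0.0104
grip_force: 30.1
```

```bash
cat > ang.py <<'E'
from h import *
c=cur();s=arm.read_state();S0=tost(np.array([c[0]]))[0];print("tcp",S0,c[1],s["force"],s["gripper_width"],s["grip_force"])
print("tcp angle",np.degrees(np.arctan2(S0[2]-.086,.0501-S0[0])),np.hypot(S0[2]-.086,.0501-S0[0]))
ims=[]
for n in("side","top","wrist"):
    p,d=viewer.capture(n);X,u,v=(wcloud(d,c) if n=="wrist" else cloud(n,d));S=tost(X)
    r=np.hypot(S[:,0]-.0501,S[:,2]-.085);a=np.degrees(np.arctan2(S[:,2]-.085,.0501-S[:,0]))
    m=(abs(S[:,1])<.044)&(r>.03)&(r<.1)&(a>15)&(a<80);ims.append(cv2.resize(p,(400,300)))
    if m.sum()>30:
        h=np.histogram(a[m],bins=range(15,81,3));print(n,m.sum(),"median",np.median(a[m]),h[0])
cv2.imwrite("pics/ang.png",np.hstack([ims[0],ims[2]]))
E
python3 ang.py
```

```text
tcp [-0.06505896 -0.01116795  0.18020269] [ 1.79600293e+02  1.53338567e-01 -1.49756491e+02] [-9.10586829 16.98737297  9.64941486] 0.010404362906492194 30.075672268867493
tcp angle 39.28395818725736 0.14878082217640026
side 847 median 44.25860815386806 [  0   0   0   0   0   0   0  80 223 144 156 123  41  21  22  17  13   7
   0   0   0]
top 688 median 40.57439373293094 [  0   0   0   0   0   0  18 250 104  36 120  86   8  10  18  10  20   8
   0   0   0]
wrist 6611 median 43.131023508810834 [   0    0    0    0    0    0    0  663 2192 1021 1375 1051  309    0
    0    0    0    0    0    0    0]
```

jog_arm(
  translation=[
    [0,0,0],
    [0,0,0],
    [0,0,0],
  ],
  turn=[
    [0,0,0],
    [0,0,0],
    [0,0,0],
  ],
  jaw=[0,0,0],
  newtons=22,
)

```text
time_s: 12.15
tcp_pos: [0.4998, -0.0025, 0.1798]
eef_rot: [179.6, 0.1, -149.7]
force: [-8.8, 17.1, 9.1]
gripper_width: 0.0107
grip_force: 30.0
```

View pics/ang.png

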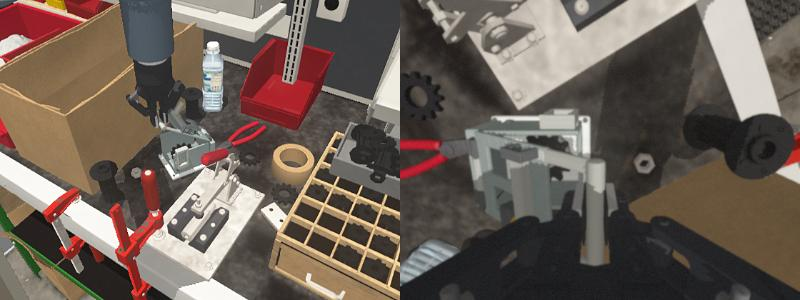

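jog_arm(
  translation=[
    [0,0.01,0],
    [0,0,0],
    [0,0,0],
    [0,0,0],
  ],
  turn=[
    [-0.16,0,0],
    [-0.16,0,0],
    [0,0,0],
    [0,0,0],
  ],
  jaw=[0,0,0,0],
  newtons=22,
)

```text
time_s: 12.48
tcp_pos: [0.5001, -0.0031, 0.1793]
eef_rot: [170.1, 0.0, -149.9]
force: [-4.4, 11.5, 4.3]
gripper_width: 0.0107
grip_force: 29.1
```

```bash
python3 ang.py; python3 -c "
import cv2
from h import *
c,d=viewer.capture('wrist');q=c[180:400,120:440];cv2.imwrite('pics/wz.png',cv2.resize(q,None,fx=2.4,fy=2.4,interpolation=cv2.INTER_CUBIC))"
```

```text
tcp [-0.06466765 -0.01125144  0.17934991] [ 1.70084657e+02  4.77074099e-02 -1.49858530e+02] [-4.43951076 11.51252635  4.26342241] 0.010704376434183632 29.083938002586365
tcp angle 39.12427665946759 0.14793856374730935
side 804 median 43.38525107156642 [  0   0   0   0   0   0   2 163 173 126 162  97  25  14  13  12  13   4
   0   0   0]
top 190 median 38.57909384862094 [ 0  0  0  0  0  0 12 98 21  5 32 21  1  0  0  0  0  0  0  0  0]
wrist 8254 median 41.938053395382695 [   0    0    0    0    0    0   11 2211 1927  815 2060  990  225   15
    0    0    0    0    0    0    0]
```

View pics/wz.png

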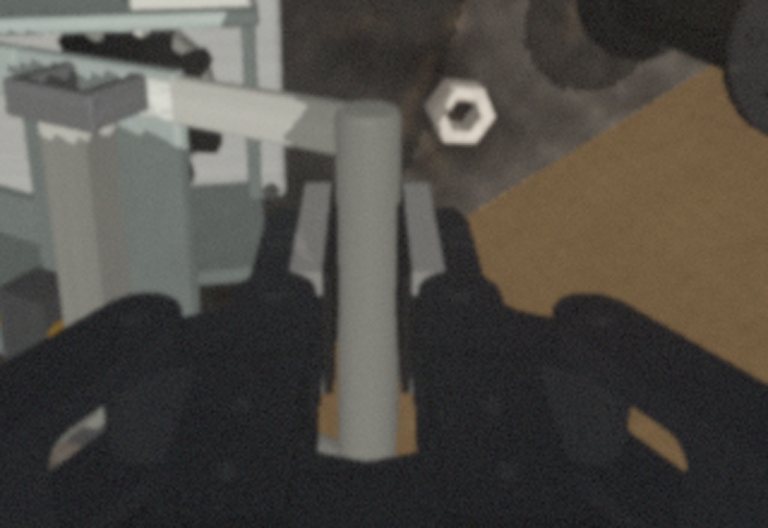

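The pads hold the bar squarely and nothing touches the sheet. The force is just a small radial arc error, so I'll relieve it outward and carry on.

jog_arm(
  translation=[
    [0,0.015,0],
    [0,-0.028,-0.045],
    [0,-0.028,-0.045],
    [0,-0.032,-0.042],
    [0,-0.032,-0.042],
    [0,0,0],
    [0,0,0],
  ],
  turn=[
    [0,0,0],
    [0,0,0],
    [0,0,0],
    [0,0,0],
    [0,0,0],
    [0,0,0],
    [0,0,0],
  ],
  jaw=[0,0,0,0,0,0,0],
)

```text
time_s: 13.27
tcp_pos: [0.5082, -0.0172, 0.1983]
eef_rot: [170.2, 0.1, -149.8]
force: [-0.6, 9.7, 2.0]
gripper_width: 0.0107
grip_force: 28.5
```

```bash
python3 ang.py
```

```text
tcp [-0.04838501 -0.0112659   0.19831739] [ 1.70237938e+02  5.85941185e-02 -1.49762165e+02] [-0.61044561  9.69823794  1.99828407] 0.01073030450062478 28.542154133319855
tcp angle 48.754237910868646 0.14938036080112505
side 689 median 53.898470693960434 [  0   0   0   0   0   0   0   0   0   0  69 169 112 134  96  32  22  22
  19  11   3]
top 143 median 47.98570825107895 [ 0  0  0  0  0  0  0  0  0  9 64 24  9 13 24  0  0  0  0  0  0]
wrist 6593 median 52.066149180878796 [   0    0    0    0    0    0    0    0    0    0  488 2412  939 1345
 1105  304    0    0    0    0    0]
```

jog_arm(
  translation=[
    [0,0.01,0],
    [0,-0.036,-0.039],
    [0,-0.036,-0.039],
    [0,-0.039,-0.036],
    [0,-0.039,-0.036],
    [0,0,0],
    [0,0,0],
    [0,0,0],
  ],
  turn=[
    [0,0,0],
    [0,0,0],
    [0,0,0],
    [0,0,0],
    [0,0,0],
    [0,0,0],
    [0,0,0],
    [0,0,0],
  ],
  jaw=[0,0,0,0,0,0,0,0],
)

```text
time_s: 14.08
tcp_pos: [0.5179, -0.0337, 0.2143]
eef_rot: [170.2, 0.1, -149.7]
force: [-5.9, 10.6, 8.7]
gripper_width: 0.0107
grip_force: 28.6
```

```bash
cat >> ang.py <<'E'
# robust plane-slope fit of the sheet/arms in the station x-z section
rng=np.random.default_rng(0)
for n in("side","wrist"):
    p,d=viewer.capture(n);X,u,v=(wcloud(d,c) if n=="wrist" else cloud(n,d));S=tost(X)
    r=np.hypot(S[:,0]-.05,S[:,2]-.085);a=np.degrees(np.arctan2(S[:,2]-.085,.05-S[:,0]))
    Q=S[(abs(S[:,1])<.046)&(r>.02)&(r<.105)&(a>40)&(a<80)][:,[0,2]]
    best=(0,)
    for _ in range(3000):
        i,j=rng.choice(len(Q),2,replace=False);t=Q[j]-Q[i];L=np.linalg.norm(t)
        if L<.03: continue
        nn=np.array([-t[1],t[0]])/L;m=abs((Q-Q[i])@nn)<.002
        if m.sum()>best[0]: best=(m.sum(),m)
    q=Q[best[1]];_,_,V=np.linalg.svd(q-q.mean(0));t=V[0]*(-np.sign(V[0][0]));
    h=np.array([.05,.085]);nn=np.array([-t[1],t[0]])
    print(n,len(Q),best[0],"slope",np.degrees(np.arctan2(t[1],-t[0])),"offset of hinge",(h-q.mean(0))@nn)
E
python3 ang.py
```

```text
tcp [-0.0293029  -0.01116958  0.21430874] [ 1.70228307e+02  1.03013567e-01 -1.49709002e+02] [-5.88497276 10.5719495   8.73777352] 0.010705110264669842 28.55571538209915
tcp angle 58.249016756297905 0.15089053361893717
side 545 median 62.58252882730573 [  0   0   0   0   0   0   0   0   0   0   0   0   2  45 142  97 107  69
  27  22  21]
top 116 median 57.709713063044504 [ 0  0  0  0  0  0  0  0  0  0  0  0  1 47 29  8 12 19  0  0  0]
wrist 5585 median 61.73940651108128 [   0    0    0    0    0    0    0    0    0    0    0    0    0   82
 2192  896 1058 1077  280    0    0]
side 614 218 slope 56.42522078744034 offset of hinge 0.0009758428379350523
wrist 6965 3560 slope 56.410900644771516 offset of hinge 0.001887129407357288
```

Both cameras give a slope of about 56.4°, and the TCP gives about 57.5°. I'll add about 3° with some radial relief.

jog_arm(
  translation=[
    [0,-0.018,-0.028],
    [0,-0.018,-0.028],
    [0,0,0],
    [0,0,0],
    [0,0,0],
  ],
  turn=[
    [0,0,0],
    [0,0,0],
    [0,0,0],
    [0,0,0],
    [0,0,0],
  ],
  jaw=[0,0,0,0,0],
)

```text
time_s: 14.75
tcp_pos: [0.5212, -0.0395, 0.219]
eef_rot: [170.3, 0.0, -149.8]
force: [0.9, 6.1, 0.1]
gripper_width: 0.0109
grip_force: 27.6
```

```bash
python3 ang.py
```

```text
tcp [-0.02258802 -0.01117055  0.21899908] [ 1.70338305e+02  4.35447944e-02 -1.49752266e+02] [0.86373025 6.10517454 0.13813914] 0.010939029001913245 27.575350999832153
tcp angle 61.34206302999645 0.15156616771312903
side 468 median 65.2635075592788 [  0   0   0   0   0   0   0   0   0   0   0   0   0   2  43 115  99  95
  52  25  23]
top 110 median 61.586368560625935 [ 0  0  0  0  0  0  0  0  0  0  0  0  0  1 35 28 13 14 19  0  0]
wrist 5268 median 65.04827153174071 [   0    0    0    0    0    0    0    0    0    0    0    0    0    0
   69 1989  863 1039 1036  272    0]
side 517 161 slope -29.435257071976697 offset of hinge 0.09207095499877262
wrist 6517 3230 slope 59.4795677183465 offset of hinge 0.00192916413940631
```

View pics/ang.png

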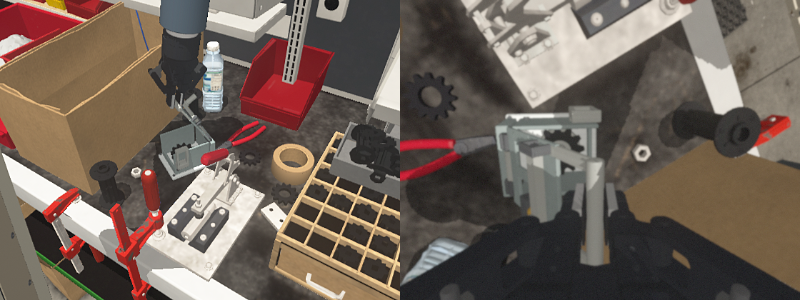

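jog_arm(
  translation=[
    [0,0,0],
    [0,0,0],
    [0,0,0],
    [0,0,0],
  ],
  turn=[
    [0,0,0],
    [0,0,0],
    [0,0,0],
    [0,0,0],
  ],
  jaw=[0,0,0,0],
)

```text
time_s: 15.33
tcp_pos: [0.5212, -0.0395, 0.219]
eef_rot: [170.3, 0.0, -149.8]
force: [0.4, 7.1, 1.4]
gripper_width: 0.0105
grip_force: 27.6
```

The guard stands open and held, the disc inside is visible, and the loose parts are where they were. The reading is steady, so I'm handing in.

```bash
python3 -c "
from station import order
print(order.close_job())"
```

```text
the job is handed in; nothing more can be done
None
```

The bolt is pushed past its detent, and the gripper holds the guard open at about 60° (59.5° by the wrist camera, about 60.5° from the gripper position); I handed the job in after about 15 s of robot time.

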